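# Raise the polishing-station sash, close the gap between two mould blocks, shut the sash

### The arm

A 6-joint arm with a two-finger parallel gripper is mounted at the origin on the work surface. World frame = base frame: x ahead of the robot, y to its left, z up, the work surface at z = 0. Lengths are in m, angles in rad, forces in N, time in s.
With the tool pointing down it reaches from about 0.35 to 0.725 m from the base axis. Payload 4.3 kg.
Tool frame: the origin (TCP) lies on the front face of the gripper's body, between the roots of the fingers; the fingertips stand 73 mm ahead of it and the grasp point (between the pads) lies 54 mm ahead of it; z points along the fingers, y is the line along which they close (so a half turn about z gives the same grasp; the last joint's range is limited). The gripper opens to 85 mm and grips with 20 to 120 N. Pads are 22 mm wide; open, the fingers measure 114 mm over their backs; the gripper's body (76 mm by 85 mm) begins 54 mm behind the grasp point. The pads swing forward as they close: fully open they stand 13 mm farther back than shut.
Start: joints at [-1.434, 0.377, 0.081, 1.274, 0, 1.46], TCP at [0.14, -0.558, 0.304] pointing down, gripper open.
Joint ranges: [-2.72, 2.72], [-0.84, 1.66], [-1.02, 1.22], [-1.77, 2.12], [-1.37, 1.28], [-3.14, 3.14]. Speed limits (rad/s): [2.57, 2.57, 3.14, 3.14, 3.14, 3.14].

### API

Orientations are given as a unit quaternion [w, x, y, z].
In Python, from workcell import monitor, optics, close_job gives the robot as it stands.
- The arm moves only by the tool play_rows, never from a script. Its argument "plan" is a list that holds one entry, the list of rows, each a list of 6 numbers: the shift along the tool's x, y, z in units of 2.5 cm (1.0 is 2.5 cm), then the turn, a rotation vector about the tool's x, y, z in units of 0.1 rad (1.0 is 0.1 rad). In form: [[[dx, dy, dz, wx, wy, wz], ...]]. A call has 1 to 10 rows; each row shifts and turns the commanded pose from where the row before left it, along the tool's axes as they then stand; what a row does not reach is not made up. A row lasts 1/8 s, in which the tool goes at most 62.5 mm and 10.7 degrees, less where a joint would pass 70% of its speed; a pose out of reach is approached as far as the arm can. A call with a number of a shift or a turn outside -1 to 1 is refused whole. A call with a gripper value outside its range is refused whole. "jaw" is the opening, from 0 (shut) to 1 (fully open), set as the call begins (left out, the last holds). The fingers move at their own pace and stop on an object; the grip force is fixed at half the most. Time passes only in rows, so rows that do not move let the fingers close. It gives the time, the measured TCP pose, the force, the opening and the grip force at its end, in the units of the state.
- monitor.state(): the state, without advancing time (a new reading comes with each control period).
- optics.camera(name): name is "scene" or "top"; returns (picture, depth): 420x560x3 uint8, red, green, blue; 420x560 float32, m along the optical axis (not along the pixel's ray), 0 where there is no reading.
- optics.camera_model(name): a dict with "mtx" (3x3 intrinsics, pixels), "camera_from_world" (4x4, takes a point from world to camera coordinates). Camera axes: x right, y down, z forward; pixel columns grow to the right and rows downward; lengths in m; the calibration is good to about 2 mm. A picture is of the moment at which its call begins. camera_model takes no time and is no camera call.
- close_job(): hands the job in; it is judged then, once.
The state is a dict: "time_s": time; "joints": joint angles; "dq": joint speeds; "effort": joint torques, N m; "tcp_pos": TCP position; "ee_rot": TCP orientation; "force": force on the tool from outside, world axes, zero at the start; "torque": the same for the moment, N m; "gripper_width": finger opening in m; "grasp_force": force on a finger pad.
Only numpy, scipy, OpenCV 4.12 (cv2) and the standard library are available. Lean on these libraries where they do the work, as an engineer would, in place of code of your own. Each camera call takes 0.05 s, during which the arm holds its last target. There are 200 camera calls.

### The job

Raise the clear sash of the polishing station (it has a black handle) all the way up. With the sash still up, slide the loose gold-coloured mould insert sideways along the bed until it sits gently but tight and square against the side of the clamped dark steel block, with no gap left. Finally lower the sash, without slamming it, until it is fully shut on the sill, and leave everything else where it is.

Things in the scene. Friction and masses are not known exactly. Their poses are not given: they have to be found in the camera images.
- station: Fixed open frame. Origin: on the table, mid width, in the sash plane; x inward over the bed, y left, z up. Grey bed plate x -30 to 250 mm, 520 mm wide, top at z 12. Front posts 22 mm wide at y +-245, 560 high, two crossbars between them at z 322 and 420. Three light tubes (24 mm thick, along y, at x 50, 110, 170, underside z 270) bar access from above. Rear posts at x 235.
- sash (a joint): Height of the sash in m: 0 = fully shut on the sill, 0.30 = top stop. Counterbalanced and stiff: it stays where it is left; about 15 N to lift, 3 N to lower.
- sash_handle (a point): Middle of the sash's upright black grip bar: 64 mm long (z), 16 wide (y), 12 deep, at mid width, 30 mm in front of the sash plane, 17 mm free behind it between end brackets. Sash: clear framed pane 462 mm wide, 240 high, red bottom rail; lower edge 35 mm below this point. Sash shut: 47 mm above the table. Axes as the station's.
- insert: Loose gold-coloured aluminium mould insert, a ribbed block 60 mm (its x) x 70 mm (its y) x 50 mm high, about 0.6 kg, standing on the bed. Origin: centre of its underside. Only its sides along y are to meet the neighbour.
- fixed_block: Clamped dark steel mould block, same size, 60 mm (x) x 70 mm (y) x 50 mm high, immovable, blue clamp behind it. Square with the station, left or right of the insert. Origin: centre of its underside, on the bed. When the insert is tight against it their centres are 70 mm apart along y.
- paste_jar: Jar with green cap, 48 mm across, 55 mm high, at the rear of the bed; leave alone. Origin: centre of underside.
- oil_can: Yellow can 48 mm across, 120 mm high, at the rear of the bed; leave alone. Origin: centre of underside.
- oil_stone: Reddish oil stone 20 x 120 x 14 mm lying along y at the rear of the bed; leave alone. Origin: centre of underside.
- screwdriver: Red-handled screwdriver lying on the table; leave alone.
- wrench: Wrench lying on the table; leave alone.
- grinder: Hand grinder, a dark cylinder 32 mm thick and 185 mm long with spindle, lying on the table; leave alone.
- coolant: Clear bottle 72 mm across, 200 mm high, on the table; leave alone. Origin: centre of underside.
Mind the look-alikes: they are no part of the job. Leave any orange or purple look-alike of the insert alone.

How it is judged:
On the way, in this order (a step that is already met when the one before it is completed fails the run):
1. the sash is raised all the way (within 20 mm of its top stop) (value of joint sash above 0.28 m), for 0.2 s.
2. with the sash still up, the insert stands tight against the clamped block: gap under 2 mm, square to it, fronts within 25 mm of each other (value of joint sash above 0.28 m and y of insert in the frame of fixed_block between -0.072 and 0.072 m and x of insert in the frame of fixed_block between -0.025 and 0.025 m and z of insert in the frame of fixed_block below 0.004 m and angle between the y axis of insert and the y axis of fixed_block, either way round below 0.03 rad and angle between insert's own z axis and vertical below 0.03 rad), for 0.2 s.
3. the sash is fully shut (within 4 mm) (value of joint sash below 0.004 m), for 0.2 s.
At the end, for the whole second after the job is handed in: The sash is fully shut (within 4 mm of the sill), and the insert stands at rest on the bed tight against the side of the clamped block: gap under 2 mm, square within 0.03 rad, their fronts within 25 mm of each other (value of joint sash below 0.004 m and y of insert in the frame of fixed_block between -0.072 and 0.072 m and x of insert in the frame of fixed_block between -0.025 and 0.025 m and z of insert in the frame of fixed_block below 0.004 m and angle between the y axis of insert and the y axis of fixed_block, either way round below 0.03 rad and angle between insert's own z axis and vertical below 0.03 rad and linear speed of insert below 0.01 m/s); the robot touches nothing.
It fails at once if a bystander is moved more than 30 mm (distance of any of paste_jar, oil_can, oil_stone, screwdriver, wrench, grinder, coolant from where it was at the start of the episode above 0.03 m).
It fails at once if the sash is slammed down (faster than 0.6 m/s) (velocity of joint sash below -0.6 m/s).
It fails at once if the insert is rammed into the clamped block (over 60 N) (contact force between insert and fixed_block above 60 N).
It fails at once if the insert is tipped more than 20 degrees (angle between insert's own z axis and vertical above 0.35 rad).
It also fails if it takes over 72 s, if anything falls off the work surface, if the arm or the gripper's body presses on something with over 40 N, if the wrist force passes 120 N, or if a joint passes its speed limit or range.

## Working session

There is one attempt and no reset: what is moved stays moved. The work goes in short steps, Python scripts to look and compute and a tool call to move; the robot and the scene stay as the last step left them, time stands still between calls to the robot, and variables do not carry over. Pictures are saved under pics/ and viewed, at most 10 in all, crops included, and the job is handed in when it is done.

Besides the shell and the picture viewer there is one more tool, called after ">>>" by a JSON object that holds its "name" and its "arguments". play_rows: Moves the arm, as the interface text tells. Its arguments: {"type":"object","properties":{"plan":{"type":"array","items":{"type":"array","items":{"type":"array","items":{"type":"number","minimum":-1,"maximum":1}}}},"jaw":{"type":"number"}},"required":["plan"]}

```bash
mkdir -p pics; ls; python3 - <<'E'
from workcell import monitor, optics
import numpy as np, cv2
print(monitor.state())
for n in("scene","top"):
    p,d=optics.camera(n); cv2.imwrite(f"pics/{n}0.png",p[:,:,::-1]); np.savez(f"{n}0.npz",p=p,d=d,**optics.camera_model(n))
    print(n,optics.camera_model(n))
E
```

```text
pics
{'time_s': 0.0, 'joints': array([-1.43430513e+00,  3.78046799e-01,  7.96137784e-02,  1.27438490e+00,
        1.94577391e-06,  1.46050975e+00]), 'dq': array([ 1.15735591e-03, -1.72388652e-04, -6.26527044e-05,  3.73018294e-04,
       -6.02602062e-04, -1.14796675e-04]), 'effort': array([ 1.84609846e-03, -4.63603914e+01,  2.69876111e+01,  2.07795046e-02,
       -1.26666014e-04,  6.44999616e-06]), 'tcp_pos': array([ 0.14040543, -0.55706889,  0.30296531]), 'ee_rot': array([-1.01072304e-03,  9.92396738e-01,  1.23075967e-01, -1.22705960e-05]), 'force': array([ 0.11838749,  0.49997152, -0.04824906]), 'torque': array([0.02242432, 0.05320548, 0.01300203]), 'grasp_force': 0.0, 'gripper_width': 0.08539231626185904}
scene {'mtx': array([[508.70971255,   0.        , 276.88605477],
       [  0.        , 508.70971255, 210.82604864],
       [  0.        ,   0.        ,   1.        ]]), 'camera_from_world': array([[-0.95162652,  0.30714612, -0.0082603 ,  0.51644756],
       [ 0.29361431,  0.90112158, -0.31901494, -0.14930614],
       [-0.09054067, -0.30600842, -0.94771369,  1.57586248],
       [ 0.        ,  0.        ,  0.        ,  1.        ]])}
top {'mtx': array([[526.51919169,   0.        , 286.01292888],
       [  0.        , 526.51919169, 211.78162747],
       [  0.        ,   0.        ,   1.        ]]), 'camera_from_world': array([[ 1.96330457e-02, -9.99800402e-01,  3.70129650e-03,
        -1.39022247e-02],
       [-9.81711416e-01, -1.99787168e-02, -1.89323919e-01,
         5.57209764e-01],
       [ 1.89360077e-01,  8.34001173e-05, -9.81907712e-01,
         1.41806577e+00],
       [ 0.00000000e+00,  0.00000000e+00,  0.00000000e+00,
         1.00000000e+00]])}
```

View pics/scene0.png

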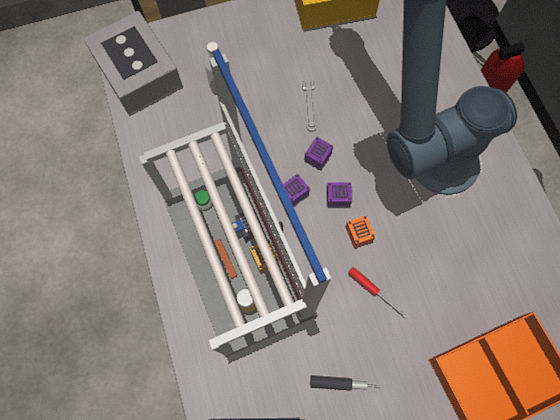

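View pics/top0.png

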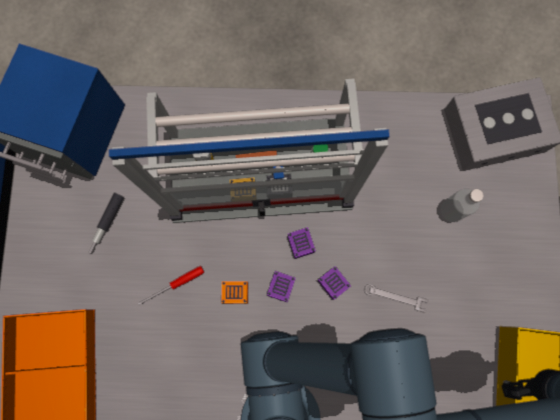

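The top view shows the gold insert at about (242,187), the dark block with blue clamp at (279,183) and the black handle at (262,208). The orange piece (235,292) and the purple ones (301,242), (281,286), (334,283) are look-alikes on the table. I'll enlarge to confirm and compute positions.

```bash
cat >h.py <<'E'
import numpy as np, cv2
def load(n,k):
    z=np.load(f"{n}{k}.npz"); p,d,K,T=z['p'],z['d'],z['mtx'],z['camera_from_world']
    v,u=np.mgrid[:420,:560]; c=np.stack([(u-K[0,2])/K[0,0]*d,(v-K[1,2])/K[1,1]*d,d],-1)
    w=(c-T[:3,3])@T[:3,:3]; w[d<=0]=np.nan
    return p,cv2.cvtColor(p,cv2.COLOR_RGB2HSV),w
E
python3 - <<'E'
from h import *
p,h,w=load("top",0)
a=cv2.resize(p[135:225,150:370],None,fx=3.5,fy=3.5,interpolation=cv2.INTER_CUBIC)
p2,h2,w2=load("scene",0)
b=cv2.resize(p2[180:310,190:330],None,fx=4.0,fy=4.0,interpolation=cv2.INTER_CUBIC)[:600]
im=np.zeros((a.shape[0]+280,800,3),np.uint8); im[:a.shape[0],:a.shape[1]]=a[:,:800]
bb=cv2.resize(p2[190:300,200:320],None,fx=2.5,fy=2.5,interpolation=cv2.INTER_CUBIC); im[a.shape[0]:a.shape[0]+275,:300]=bb
cv2.imwrite("pics/c0.png",im[:600,:,::-1])
for n,k in(("top",(p,h,w)),("scene",(p2,h2,w2))):
    p_,h_,w_=k
    for nm,lo,hi in(("gold",(18,120,80),(30,255,255)),("blue",(105,150,60),(125,255,255)),("red",(170,140,40),(180,255,255)),("red0",(0,140,40),(6,255,255)),("green",(50,120,60),(80,255,255)),("orange",(7,180,150),(15,255,255))):
        m=cv2.inRange(h_,np.array(lo),np.array(hi)); c,l,s,ce=cv2.connectedComponentsWithStats(m)
        for i in range(1,c):
            if s[i,4]>15:
                q=w_[l==i]; print(n,nm,s[i],"min",np.nanpercentile(q,5,axis=0).round(3),"max",np.nanpercentile(q,95,axis=0).round(3))
E
```

```text
top gold [232 178  20   5  71] min [0.639 0.1   0.057] max [0.65  0.148 0.066]
top gold [ 515  327   45   55 1990] min [ 0.132 -0.756 -0.001] max [ 0.245 -0.597  0.12 ]
top gold [514 396  24   8 113] min [ 0.058 -0.686 -0.   ] max [ 0.161 -0.35   0.698]
top blue [   0   45   98  107 7089] min [0.698 0.524 0.236] max [0.912 0.711 0.244]
top blue [ 110  130  279   27 1988] min [ 0.559 -0.161  0.575] max [0.604 0.294 0.582]
top blue [274 173  10   6  50] min [0.651 0.01  0.067] max [0.664 0.033 0.078]
top red0 [271 197  72   8 209] min [ 0.583 -0.145  0.039] max [0.6   0.031 0.073]
top red0 [180 203  73   8 213] min [0.559 0.102 0.038] max [0.576 0.277 0.072]
top red0 [170 266  34  23 294] min [0.348 0.233 0.016] max [0.396 0.31  0.029]
top green [313 144  15   8 101] min [ 0.732 -0.113  0.06 ] max [ 0.752 -0.078  0.071]
top orange [241 152  35   5  55] min [0.728 0.038 0.02 ] max [0.738 0.124 0.031]
top orange [222 282  25  21 256] min [0.306 0.102 0.044] max [0.36  0.166 0.054]
top orange [227 287   2  10  20] min [0.322 0.15  0.048] max [0.346 0.154 0.055]
top orange [231 287   2  10
[... 957 characters left out ...]
0.033 0.08 ]
scene red [490  58  12  12  44] min [-0.556 -0.469 -0.362] max [-0.532 -0.437 -0.32 ]
scene red [486  64  32  21 144] min [-0.614 -0.446 -0.41 ] max [-0.526 -0.378 -0.334]
scene red [489  81  22  10  68] min [-0.618 -0.416 -0.464] max [-0.54  -0.377 -0.395]
scene red0 [481  48  44  44 759] min [-0.632 -0.489 -0.434] max [-0.528 -0.381 -0.3  ]
scene red0 [349 268  30  27 273] min [0.35  0.235 0.018] max [0.398 0.309 0.031]
scene green [195 191  14  14 143] min [ 0.724 -0.114  0.062] max [ 0.755 -0.079  0.074]
scene orange [347 217  27  26 216] min [0.306 0.102 0.046] max [0.362 0.167 0.057]
scene orange [ 436  313  124  107 7778] min [-0.014  0.522  0.002] max [0.237 0.709 0.068]
```

View pics/c0.png

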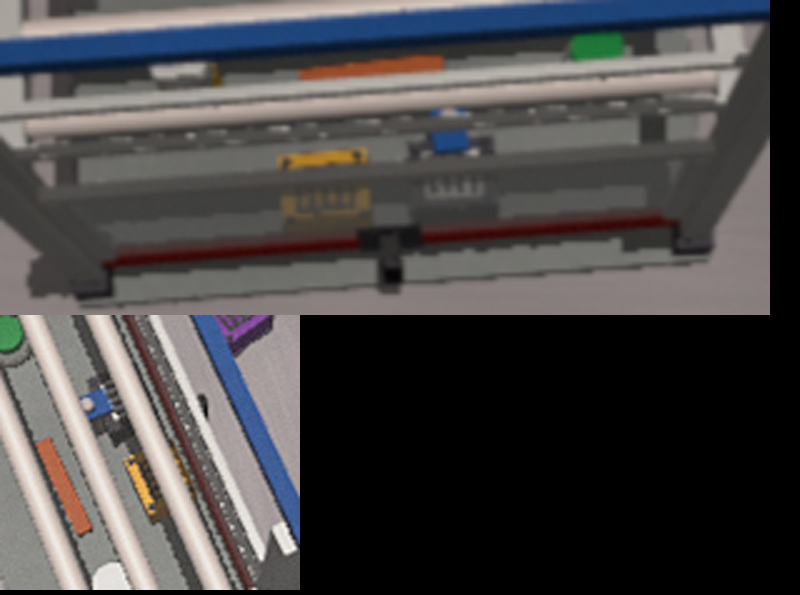

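Confirmed: the gold block (crop (322,185)) with four ribs on the bed is the insert. The steel block with the blue clamp (crop (450,180)) sits to its right (−y). Next I fit the poses.

```bash
python3 - <<'E'
from h import *
for n in("top","scene"):
    p,h,w=load(n,0); V=h[...,2]
    m=(w[...,2]>.57)&(w[...,0]>.5)&(w[...,0]<.66)&(abs(w[...,1])<.36)&(cv2.inRange(h,np.array((105,120,40)),np.array((125,255,255)))>0)
    q=w[m]; yc=np.arange(-.16,.29,.03); mid=[(y,(np.percentile(q[abs(q[:,1]-y)<.015,0],3)+np.percentile(q[abs(q[:,1]-y)<.015,0],97))/2) for y in yc if (abs(q[:,1]-y)<.015).sum()>8]
    a=np.polyfit(*np.array(mid).T,1); print(n,"beam x=a y+b",a, "yrange",q[:,1].min(),q[:,1].max(),len(mid))
    if n=="top":
        m=cv2.inRange(h,np.array((0,140,40)),np.array((6,255,255)))[190:215]>0
        q=w[190:215][m]; q=q[(q[:,2]<.08)]
        for _ in range(3):
            a=np.polyfit(q[:,1],q[:,0],1); r=q[:,0]-np.polyval(a,q[:,1]); q=q[abs(r)<2*r.std()]
        print("rail",a,q[:,1].min(),q[:,1].max(),np.median(q[:,2]),r.std())
        m=(V<45)&(w[...,2]>.05)&(w[...,2]<.1)&(w[...,0]>.5)&(w[...,0]<.6)&(abs(w[...,1]-.066)<.05)
        vv,uu=np.where(m); print("handle px",uu.min(),uu.max(),vv.min(),vv.max()); 
        for v in range(vv.min(),vv.max()+1):
            s=uu[vv==v]; print(v,s.min(),s.max(),np.nanmean(w[v,s],0).round(3)) if len(s) else 0
    # posts: points z .05-.55 around
    for s in(1,-1):
        y0=.3 if s>0 else -.19
        m=(w[...,2]>.553)&(w[...,2]<.566)&(abs(w[...,1]-y0)<.08)&(abs(w[...,0]-.58)<.08); q=w[m]
        if len(q): print("post",s,len(q),np.percentile(q,[3,97],axis=0).round(4).tolist())
E
```

```text
top beam x=a y+b [-0.09537247  0.58831025] yrange -0.18705075029407167 0.32121033118921255 15
rail [-0.09542399  0.58538336] -0.15951129074535256 0.29117682644733794 0.05686576856970346 0.0006782839364934002
handle px 252 270 201 215
201 264 269 [0.578 0.051 0.094]
202 252 269 [0.577 0.067 0.085]
203 252 270 [0.577 0.067 0.071]
204 253 270 [0.575 0.066 0.067]
205 253 259 [0.573 0.083 0.062]
208 262 262 [0.558 0.063 0.098]
209 259 263 [0.555 0.065 0.098]
211 259 263 [0.55  0.065 0.097]
212 260 264 [0.548 0.062 0.092]
213 260 264 [0.548 0.063 0.079]
214 260 264 [0.548 0.064 0.062]
215 261 261 [0.547 0.067 0.051]
post 1 155 [[0.5428, 0.2274, 0.5556], [0.5768, 0.3191, 0.5648]]
post -1 143 [[0.5896, -0.1888, 0.5549], [0.6235, -0.1175, 0.5651]]
scene beam x=a y+b [-0.09792314  0.59026577] yrange -0.18734118599115304 0.3211729547191844 15
post 1 163 [[0.5431, 0.2427, 0.5563], [0.5764, 0.3211, 0.565]]
post -1 104 [[0.5907, -0.1885, 0.5551], [0.624, -0.1344, 0.565]]
```

```bash
cat >>h.py <<'E'
from scipy.spatial.transform import Rotation as Ro, Slerp
PSI=.0955; S0=np.array([.582,.066,0]); RS=Ro.from_euler('z',PSI).as_matrix()
def st(x,y,z): return S0+RS@np.array([x,y,z])          # station -> world
def ori(pitch,yaw=PSI,roll=0):   # tool z: forward, down by pitch deg; tool y to the right; roll about tool z
    p=np.radians(pitch); z=np.array([np.cos(p)*np.cos(yaw),np.cos(p)*np.sin(yaw),-np.sin(p)]); y=np.array([np.sin(yaw),-np.cos(yaw),0])
    return Ro.from_matrix(np.c_[np.cross(y,z),y,z])*Ro.from_euler('z',roll,degrees=True)
def q2r(q): return Ro.from_quat(np.r_[q[1:],q[0]])
def rows(pos,R,n,start=None):
    if start is None:
        from workcell import monitor
        s=monitor.state(); start=(s['tcp_pos'],q2r(s['ee_rot']))
    P,Q=start; t=np.linspace(0,1,n+1); Rs=Slerp([0,1],Ro.concatenate([Q,R]))(t); Ps=P+t[:,None]*(pos-P)
    o=[[*(Rs[i].inv().apply(Ps[i+1]-Ps[i])/.025),*((Rs[i].inv()*Rs[i+1]).as_rotvec()/.1)] for i in range(n)]
    o=np.round(o,2)+0.; print("max",abs(o).max()); print(str(o.tolist()).replace(" ","")); return pos,R
def tcp(g,R,L=.054): return np.asarray(g)-R.apply([0,0,L])  # TCP so that the point L ahead is at g
E
python3 - <<'E'
from h import *
a=rows(np.array([.42,-.1,.30]),ori(90,.2),16)
R=ori(35); g=st(-.13,0,.12)
print(tcp(g,R)); b=rows(tcp(g,R),R,10,a)
rows(tcp(st(-.035,0,.065),R),R,5,b)
E
```

```text
max 0.98
[[0.96,-0.94,0.01,0.0,0.0,0.03],[0.95,-0.94,0.01,0.0,0.0,0.03],[0.95,-0.94,0.01,0.0,0.0,0.03],[0.95,-0.95,0.01,0.0,0.0,0.03],[0.95,-0.95,0.01,0.0,0.0,0.03],[0.94,-0.95,0.01,0.0,0.0,0.03],[0.94,-0.95,0.01,0.0,0.0,0.03],[0.94,-0.96,0.01,0.0,0.0,0.03],[0.93,-0.96,0.01,0.0,0.0,0.03],[0.93,-0.96,0.01,0.0,0.0,0.03],[0.93,-0.97,0.01,0.0,0.0,0.03],[0.93,-0.97,0.01,0.0,0.0,0.03],[0.92,-0.97,0.01,0.0,0.0,0.03],[0.92,-0.97,0.01,0.0,0.0,0.03],[0.92,-0.98,0.01,0.0,0.0,0.03],[0.91,-0.98,0.01,0.0,0.0,0.03]]
[0.40855972 0.04938591 0.15097313]
max 0.96
[[0.07,-0.59,0.6,-0.05,0.96,0.1],[0.01,-0.6,0.6,-0.05,0.96,0.1],[-0.05,-0.6,0.59,-0.05,0.96,0.1],[-0.11,-0.6,0.58,-0.05,0.96,0.1],[-0.17,-0.6,0.56,-0.05,0.96,0.1],[-0.23,-0.61,0.54,-0.05,0.96,0.1],[-0.29,-0.61,0.51,-0.05,0.96,0.1],[-0.34,-0.6,0.48,-0.05,0.96,0.1],[-0.39,-0.6,0.44,-0.05,0.96,0.1],[-0.44,-0.6,0.4,-0.05,0.96,0.1]]
max 0.87
[[0.08,0.0,0.87,0.0,0.0,0.0],[0.08,0.0,0.87,0.0,0.0,0.0],[0.08,0.0,0.87,0.0,0.0,0.0],[0.08,0.0,0.87,0.0,0.0,0.0],[0.08,0.0,0.87,0.0,0.0,0.0]]
```

>>> {"name": "play_rows", "arguments": {"plan": [[[0.5,-0.5,0,0,0,0.03],[0.95,-0.95,0,0,0,0.03],[0.95,-0.95,0,0,0,0.03],[0.95,-0.95,0,0,0,0.03],[0.95,-0.95,0,0,0,0.03],[0.95,-0.95,0,0,0,0.03],[0.95,-0.95,0,0,0,0.03],[0.95,-0.95,0,0,0,0.03],[0.93,-0.95,0,0,0,0.03],[0.93,-0.95,0,0,0,0.03]]]}}

```text
time_s: 1.35
tcp_pos: [0.3077, -0.2833, 0.3038]
ee_rot: [-0.0, 0.994, 0.108, 0.0]
force: [0.7, -0.4, 0.1]
gripper_width: 0.0855
grasp_force: 0.0
```

>>> {"name": "play_rows", "arguments": {"plan": [[[0.93,-0.95,0,0,0,0.03],[0.93,-0.95,0,0,0,0.03],[0.93,-0.95,0,0,0,0.03],[0.93,-0.95,0,0,0,0.03],[0.93,-0.95,0,0,0,0.03],[0.9,-0.95,0,0,0,0.03],[0,0,0,0,0,0]]]}}

```text
time_s: 2.22
tcp_pos: [0.4135, -0.1151, 0.3037]
ee_rot: [-0.0, 0.995, 0.101, -0.0]
force: [-0.5, 0.2, -0.5]
gripper_width: 0.085
grasp_force: 0.0
```

```bash
python3 - <<'E'
from h import *
from workcell import monitor
print(monitor.state()['tcp_pos'],monitor.state()['joints'])
R=ori(35); g=st(-.13,0,.12)
b=rows(tcp(g,R),R,10)
E
```

```text
[ 0.41354959 -0.11506456  0.30371591] [-4.19568831e-01  8.39278201e-02 -2.99143057e-01  1.18816703e+00
  3.44167064e-04  2.51912166e+00]
max 0.96
[[0.11,-0.65,0.61,-0.05,0.96,0.1],[0.05,-0.65,0.62,-0.05,0.96,0.1],[-0.02,-0.66,0.61,-0.05,0.96,0.1],[-0.08,-0.66,0.61,-0.05,0.96,0.1],[-0.15,-0.66,0.59,-0.05,0.96,0.1],[-0.21,-0.66,0.57,-0.05,0.96,0.1],[-0.27,-0.66,0.54,-0.05,0.96,0.1],[-0.33,-0.66,0.51,-0.05,0.96,0.1],[-0.38,-0.66,0.47,-0.05,0.96,0.1],[-0.43,-0.66,0.43,-0.05,0.96,0.1]]
```

>>> {"name": "play_rows", "arguments": {"plan": [[[0,0,0,0,0,-1],[0,0,0,0,0,-1],[0,0,0,0,0,-1],[0,0,0,0,0,-1],[0,0,0,0,0,-1],[0,0,0,0,0,-1],[0,0,0,0,0,-1],[0,0,0,0,0,-1],[0,0,0,0,0,-1],[0,0,0,0,0,-1]]]}}

```text
time_s: 3.48
tcp_pos: [0.4126, -0.1174, 0.3037]
ee_rot: [-0.0, 0.825, 0.565, -0.0]
force: [-0.9, 0.6, 0.3]
gripper_width: 0.0854
grasp_force: 0.0
```

>>> {"name": "play_rows", "arguments": {"plan": [[[0,0,0,0,0,-1],[0,0,0,0,0,-1],[0,0,0,0,0,-1],[0,0,0,0,0,-1],[0,0,0,0,0,-1],[0,0,0,0,0,-1],[0,0,0,0,0,-1],[0,0,0,0,0,-1],[0,0,0,0,0,-1],[0,0,0,0,0,-1]]]}}

```text
time_s: 4.72
tcp_pos: [0.4126, -0.1174, 0.3038]
ee_rot: [-0.0, 0.453, 0.892, -0.0]
force: [-0.7, -0.1, 0.4]
gripper_width: 0.0852
grasp_force: 0.0
```

>>> {"name": "play_rows", "arguments": {"plan": [[[0,0,0,0,0,-1],[0,0,0,0,0,-1],[0,0,0,0,0,-1],[0,0,0,0,0,-1],[0,0,0,0,0,-1],[0,0,0,0,0,-1],[0,0,0,0,0,-1],[0,0,0,0,0,-1],[0,0,0,0,0,-1],[0,0,0,0,0,-1]]]}}

```text
time_s: 5.98
tcp_pos: [0.4126, -0.1174, 0.3037]
ee_rot: [-0.0, -0.03, 1.0, -0.0]
force: [0.5, -0.3, 0.8]
gripper_width: 0.0853
grasp_force: 0.0
```

```bash
sed -i 's/roll=0)/roll=180)/' h.py; python3 - <<'E'
from h import *
from workcell import monitor
print(monitor.state()['tcp_pos'],monitor.state()['joints'])
R=ori(35); g=st(-.13,0,.12)
b=rows(tcp(g,R),R,10)
E
```

```text
[ 0.41259898 -0.11743302  0.30373832] [-4.25153058e-01  8.35418957e-02 -2.99512509e-01  1.18834149e+00
 -4.11369988e-04 -4.84860308e-01]
max 0.96
[[-0.02,0.67,0.61,-0.02,-0.96,-0.03],[0.03,0.67,0.61,-0.02,-0.96,-0.03],[0.09,0.67,0.61,-0.02,-0.96,-0.03],[0.14,0.66,0.6,-0.02,-0.96,-0.03],[0.2,0.66,0.58,-0.02,-0.96,-0.03],[0.25,0.66,0.56,-0.02,-0.96,-0.03],[0.3,0.66,0.54,-0.02,-0.96,-0.03],[0.35,0.66,0.51,-0.02,-0.96,-0.03],[0.39,0.66,0.47,-0.02,-0.96,-0.03],[0.44,0.66,0.43,-0.02,-0.96,-0.03]]
```

>>> {"name": "play_rows", "arguments": {"plan": [[[-0.02,0.67,0.61,-0.02,-0.96,-0.03],[0.03,0.67,0.61,-0.02,-0.96,-0.03],[0.09,0.67,0.61,-0.02,-0.96,-0.03],[0.14,0.66,0.6,-0.02,-0.96,-0.03],[0.2,0.66,0.58,-0.02,-0.96,-0.03],[0.25,0.66,0.56,-0.02,-0.96,-0.03],[0.3,0.66,0.54,-0.02,-0.96,-0.03],[0.35,0.66,0.51,-0.02,-0.96,-0.03],[0.39,0.66,0.47,-0.02,-0.96,-0.03],[0.44,0.66,0.43,-0.02,-0.96,-0.03]]]}}

```text
time_s: 7.22
tcp_pos: [0.4918, 0.0386, 0.2574]
ee_rot: [0.395, -0.045, 0.917, 0.031]
force: [0.4, -0.4, -0.6]
gripper_width: 0.0856
grasp_force: 0.0
```

```bash
python3 - <<'E'
from h import *
from workcell import monitor
s=monitor.state();print(s['tcp_pos'],s['joints'],q2r(s['ee_rot']).as_matrix().round(3).tolist())
R=ori(35)
b=rows(tcp(st(-.033,0,.065),R),R,6)
c=rows(tcp(st(-.033,0,.065+.1),R),R,6,b)
E
```

```text
[0.4917938  0.03856473 0.257435  ] [-0.14689386 -0.20287275 -1.01989363 -0.04181585  0.19797862 -0.1606813 ] [[-0.684, -0.106, 0.722], [-0.057, 0.994, 0.092], [-0.727, 0.022, -0.686]]
max 0.82
[[0.71,0.1,0.82,0.04,-0.24,-0.02],[0.73,0.1,0.8,0.04,-0.24,-0.02],[0.75,0.11,0.78,0.04,-0.24,-0.02],[0.77,0.11,0.76,0.04,-0.24,-0.02],[0.79,0.12,0.74,0.04,-0.24,-0.02],[0.81,0.12,0.72,0.04,-0.24,-0.02]]
max 0.55
[[-0.55,0.0,-0.38,0.0,0.0,0.0],[-0.55,0.0,-0.38,0.0,0.0,0.0],[-0.55,0.0,-0.38,0.0,0.0,0.0],[-0.55,0.0,-0.38,0.0,0.0,0.0],[-0.55,0.0,-0.38,0.0,0.0,0.0],[-0.55,0.0,-0.38,0.0,0.0,0.0]]
```

```bash
python3 - <<'E'
from h import *
R=ori(45)
print(tcp(st(-.034,0,.062),R))
b=rows(tcp(st(-.034,0,.062),R),R,8)
E
```

```text
[0.51014515 0.05911692 0.10018377]
max 0.63
[[0.5,0.08,0.62,0.03,0.04,-0.01],[0.5,0.08,0.62,0.03,0.04,-0.01],[0.5,0.08,0.62,0.03,0.04,-0.01],[0.5,0.08,0.62,0.03,0.04,-0.01],[0.49,0.08,0.62,0.03,0.04,-0.01],[0.49,0.09,0.62,0.03,0.04,-0.01],[0.49,0.09,0.62,0.03,0.04,-0.01],[0.49,0.09,0.63,0.03,0.04,-0.01]]
```

>>> {"name": "play_rows", "arguments": {"plan": [[[0.5,0.08,0.62,0.03,0.04,0],[0.5,0.08,0.62,0.03,0.04,0],[0.5,0.08,0.62,0.03,0.04,0],[0.5,0.08,0.62,0.03,0.04,0]]]}}

```text
time_s: 7.72
tcp_pos: [0.5219, 0.0488, 0.1988]
ee_rot: [0.371, -0.044, 0.927, 0.026]
force: [0.0, 0.3, 0.8]
gripper_width: 0.0853
grasp_force: 0.0
```

```bash
python3 - <<'E'
from h import *
from workcell import monitor
s=monitor.state();print(s['tcp_pos'],s['joints'],q2r(s['ee_rot']).as_matrix()[:,2].round(3).tolist())
R=ori(45)
b=rows(tcp(st(-.034,0,.062),R),R,5)
E
```

```text
[0.52186976 0.04875307 0.19879784] [-0.09410034 -0.01321486 -1.01988132 -0.18590192  0.14444574 -0.13129635] [0.685, 0.08, -0.724]
max 0.62
[[0.61,0.08,0.51,0.03,-0.05,-0.01],[0.61,0.08,0.51,0.03,-0.05,-0.01],[0.61,0.08,0.51,0.03,-0.05,-0.01],[0.61,0.09,0.5,0.03,-0.05,-0.01],[0.62,0.09,0.5,0.03,-0.05,-0.01]]
```

```bash
cat >k.py <<'E'
from h import *
from scipy.optimize import least_squares
Jd=np.array([[-1.43430513,.378046799,.0796137784,1.2743849,0,1.46050975],[-.419568831,.0839278,-.299143,1.188167,.000344,2.519],[-.14689386,-.20287275,-1.01989363,-.04181585,.19797862,-.1606813],[-.09410034,-.01321486,-1.01988132,-.18590192,.14444574,-.13129635]])
Pd=np.array([[.14040543,-.55706889,.30296531],[.41354959,-.11506456,.30371591],[.4917938,.03856473,.257435],[.52186976,.04875307,.19879784]])
def fk(j,p):
    h,L1,a1,L2,a2,La,Lb,d,s,h0=p
    e=lambda t:np.array([np.cos(t),0,-np.sin(t)])   # direction, angle below horizontal
    w=np.array([0,d,h])+L1*e(j[1]-np.pi/2+a1)+L2*e(j[1]-j[2]+a2)
    ph=j[1]-j[2]+j[3]; f=e(ph); up=np.array([np.sin(ph),0,np.cos(ph)])
    R5=Ro.from_rotvec(s*j[4]*up); z=R5.apply(f)
    R1=Ro.from_euler('z',j[0])
    return R1.apply(w+La*f+Lb*z), R1.apply(z)
p0=np.array([.25,.3,0,.3,0,.08,.15,.063,1,0])
def res(q,full=False):
    p=p0.copy(); p[:8]=q
    return np.r_[np.concatenate([fk(j,p)[0]-P for j,P in zip(Jd,Pd)])/.001,(q-p0[:8])/np.array([.1,.1,.5,.1,.5,.05,.05,.02])]
best=None
for s in(1,-1):
    p0[8]=s
    r=least_squares(res,p0[:8]); 
    if best is None or r.cost<best[0]: best=(r.cost,np.r_[r.x,s,0])
P=best[1]
lo=[-2.72,-.84,-1.02,-1.77,-1.37,-3.14];hi=[2.72,1.66,1.22,2.12,1.28,3.14]
def reach(tp,R,x0=(0,.2,-.8,.3,0)):
    z=R.apply([0,0,1])
    f=lambda j:np.r_[(fk(np.r_[j,0],P)[0]-tp)/.01,(fk(np.r_[j,0],P)[1]-z)/.02]
    r=least_squares(f,x0,bounds=(lo[:5],hi[:5])); return r.x.round(3),r.cost.round(3)
E
python3 - <<'E'
from k import *
print(best[0],P.round(4)); print((res(P[:8])[:12]).round(2))
for j,z in((Jd[2],[.722,.092,-.686]),(Jd[3],[.685,.08,-.724])): print(fk(j,P)[1].round(3),z)
for pit in(45,50,55,60,65,70):
    for x,zz in((-.034,.062),(-.034,.36)): print(pit,zz,*reach(tcp(st(x,0,zz),ori(pit)),ori(pit)))
E
```

```text
4.653721440580365 [ 2.591e-01  4.973e-01  8.000e-04  3.901e-01 -1.891e-01  1.379e-01
  2.377e-01  6.330e-02  1.000e+00  0.000e+00]
[ 2.000e-02  1.000e-01 -4.000e-02  4.000e-02 -1.600e-01  5.000e-02
 -1.372e+01 -9.254e+01  2.000e-02 -6.430e+00 -6.815e+01 -4.000e-02]
[ 0.722  0.092 -0.686] [0.722, 0.092, -0.686]
[ 0.685  0.08  -0.724] [0.685, 0.08, -0.724]
45 0.062 [-0.04   0.228 -1.02  -0.391  0.092] 16.447
45 0.36 [-0.059 -0.288 -0.662  0.418  0.109] 0.0
50 0.062 [-0.042  0.208 -1.02  -0.317  0.086] 3.934
50 0.36 [-0.051 -0.236 -0.561  0.552  0.094] 0.0
55 0.062 [-0.043  0.195 -1.015 -0.246  0.08 ] 0.0
55 0.36 [-0.043 -0.178 -0.46   0.682  0.08 ] 0.0
60 0.062 [-0.036  0.199 -0.918 -0.066  0.066] 0.0
60 0.36 [-0.036 -0.116 -0.358  0.809  0.066] 0.0
65 0.062 [-0.029  0.219 -0.82   0.099  0.053] 0.0
65 0.36 [-0.029 -0.049 -0.254  0.932  0.053] 0.0
70 0.062 [-0.023  0.251 -0.72   0.253  0.04 ] 0.0
70 0.36 [-0.023  0.021 -0.149  1.054  0.04 ] 0.0
```

```bash
python3 - <<'E'
from h import *
R=ori(57)
b=rows(tcp(st(-.045,0,.11),R),R,5)
c=rows(tcp(st(-.035,0,.06),R),R,4,b)
E
```

```text
max 0.37
[[0.32,0.09,0.18,0.03,0.37,-0.01],[0.31,0.09,0.19,0.03,0.37,-0.01],[0.3,0.09,0.2,0.03,0.37,-0.01],[0.29,0.09,0.22,0.03,0.37,-0.01],[0.28,0.09,0.23,0.03,0.37,-0.01]]
max 0.47
[[0.19,0.0,0.47,0.0,0.0,0.0],[0.19,0.0,0.47,0.0,0.0,0.0],[0.19,0.0,0.47,0.0,0.0,0.0],[0.19,0.0,0.47,0.0,0.0,0.0]]
```

>>> {"name": "play_rows", "arguments": {"plan": [[[0.32,0.09,0.18,0.03,0.37,-0.01],[0.31,0.09,0.19,0.03,0.37,-0.01],[0.3,0.09,0.2,0.03,0.37,-0.01],[0.29,0.09,0.22,0.03,0.37,-0.01],[0.28,0.09,0.23,0.03,0.37,-0.01],[0,0,0,0,0,0]]]}}

```text
time_s: 8.48
tcp_pos: [0.5082, 0.0598, 0.1552]
ee_rot: [0.283, -0.046, 0.958, 0.014]
force: [1.4, 0.4, -0.4]
gripper_width: 0.0852
grasp_force: 0.0
```

```bash
python3 - <<'E'
from h import *
from workcell import monitor
s=monitor.state();print(s['tcp_pos'],s['joints'],q2r(s['ee_rot']).as_matrix()[:,2].round(3).tolist())
R=ori(57)
c=rows(tcp(st(-.035,0,.06),R),R,4)
E
```

```text
[0.50821233 0.05985    0.15519969] [-0.042592    0.07116181 -0.93445939 -0.00508261  0.07623912 -0.11635997] [0.541, 0.053, -0.839]
max 0.47
[[0.19,-0.01,0.47,0.0,0.0,0.0],[0.19,-0.01,0.47,0.0,0.0,0.0],[0.19,-0.01,0.47,0.0,0.0,0.0],[0.19,-0.01,0.47,0.0,0.0,0.0]]
```

>>> {"name": "play_rows", "arguments": {"plan": [[[0.19,-0.01,0.47,0,0,0],[0.19,-0.01,0.47,0,0,0],[0.19,-0.01,0.47,0,0,0],[0.19,-0.01,0.47,0,0,0],[0,0,0,0,0,0]]]}}

```text
time_s: 9.1
tcp_pos: [0.5174, 0.0595, 0.105]
ee_rot: [0.283, -0.046, 0.958, 0.014]
force: [-0.0, -0.2, 0.2]
gripper_width: 0.085
grasp_force: 0.0
```

>>> {"name": "play_rows", "arguments": {"plan": [[[0,0,0,0,0,0],[0,0,0,0,0,0],[0,0,0,0,0,0],[0,0,0,0,0,0],[0,0,0,0,0,0],[0,0,0,0,0,0]]], "jaw": 0}}

```text
time_s: 9.85
tcp_pos: [0.518, 0.0602, 0.1061]
ee_rot: [0.284, -0.046, 0.958, 0.015]
force: [-1.3, 4.5, 3.1]
gripper_width: 0.0148
grasp_force: 61.0
```

```bash
python3 - <<'E'
from h import *
from workcell import monitor
s=monitor.state();R=q2r(s['ee_rot']);print(s['tcp_pos'],s['joints'],s['force'],R.as_matrix()[:,2].round(3).tolist())
rows(s['tcp_pos']+[0,0,.025],R,1)
E
```

```text
[0.51796444 0.06021299 0.10610183] [-0.04159662  0.19589593 -0.98050454 -0.1777653   0.0773567  -0.11562221] [-1.26896852  4.51962925  3.10986163] [0.543, 0.055, -0.838]
max 0.84
[[-0.55,0.0,-0.84,0.0,0.0,0.0]]
```

>>> {"name": "play_rows", "arguments": {"plan": [[[-0.27,0,-0.42,0,0,0],[-0.55,0,-0.84,0,0,0],[-0.55,0,-0.84,0,0,0],[-0.55,0,-0.84,0,0,0],[-0.55,0,-0.84,0,0,0],[-0.55,0,-0.84,0,0,0],[-0.55,0,-0.84,0,0,0],[-0.55,0,-0.84,0,0,0],[-0.55,0,-0.84,0,0,0],[-0.55,0,-0.84,0,0,0]]]}}

```text
time_s: 11.1
tcp_pos: [0.5181, 0.0601, 0.3417]
ee_rot: [0.282, -0.046, 0.958, 0.015]
force: [16.4, 7.4, -16.3]
gripper_width: 0.0148
grasp_force: 61.0
```

```bash
python3 - <<'E'
from h import *
from workcell import monitor,optics
s=monitor.state();R=q2r(s['ee_rot']);print(s['tcp_pos'],s['joints'],s['force'],R.as_matrix()[:,2].round(3).tolist())
rows(np.array([.518,.0602,s['tcp_pos'][2]+.04]),ori(57),4)
E
```

```text
[0.51813891 0.06014268 0.34171573] [-0.0419632  -0.13153679 -0.56427942  0.5711687   0.07788689 -0.11598247] [ 16.42664913   7.44853741 -16.30606987] [0.538, 0.055, -0.841]
max 0.34
[[-0.22,0.0,-0.34,0.01,-0.01,0.0],[-0.22,0.0,-0.34,0.01,-0.01,0.0],[-0.22,0.0,-0.34,0.01,-0.01,0.0],[-0.22,0.0,-0.34,0.01,-0.01,0.0]]
```

>>> {"name": "play_rows", "arguments": {"plan": [[[-0.22,0,-0.34,0,0,0],[-0.22,0,-0.34,0,0,0],[-0.22,0,-0.34,0,0,0],[-0.22,0,-0.34,0,0,0],[0,0,0,0,0,0]]]}}

```text
time_s: 11.72
tcp_pos: [0.5182, 0.0602, 0.3822]
ee_rot: [0.282, -0.046, 0.958, 0.015]
force: [6.3, 5.6, -8.3]
gripper_width: 0.0145
grasp_force: 63.0
```

>>> {"name": "play_rows", "arguments": {"plan": [[[-0.11,0,-0.17,0,0,0],[-0.11,0,-0.17,0,0,0],[0,0,0,0,0,0]]]}}

```text
time_s: 12.1
tcp_pos: [0.5165, 0.0599, 0.3842]
ee_rot: [0.275, -0.046, 0.96, 0.016]
force: [27.9, 6.5, -35.4]
gripper_width: 0.0143
grasp_force: 61.9
```

>>> {"name": "play_rows", "arguments": {"plan": [[[0.06,0,0.1,0,0,0],[0,0,0,0,0,0]]]}}

```text
time_s: 12.35
tcp_pos: [0.5164, 0.0599, 0.384]
ee_rot: [0.277, -0.046, 0.96, 0.015]
force: [15.4, 5.0, -22.9]
gripper_width: 0.0147
grasp_force: 64.0
```

>>> {"name": "play_rows", "arguments": {"plan": [[[0,0,0,0,0,0],[0,0,0,0,0,0],[0,0,0,0,0,0],[0.1,0,-0.6,0,0,0],[0.1,0,-0.8,0,0,0],[0.1,0,-0.8,0,0,0],[0.1,0,-0.8,0,0,0],[0,0,0,0,0,0]]], "jaw": 1}}

```text
time_s: 13.35
tcp_pos: [0.4695, 0.0544, 0.4526]
ee_rot: [0.286, -0.046, 0.957, 0.014]
force: [0.6, 0.7, 0.2]
gripper_width: 0.0851
grasp_force: 0.0
```

```bash
python3 - <<'E'
from h import *
from workcell import monitor,optics
for n in("scene","top"):
    p,d=optics.camera(n); np.savez(f"{n}1.npz",p=p,d=d,**optics.camera_model(n))
a=cv2.resize(load("top",1)[0][130:230,150:370],None,fx=2.7,fy=2.7,interpolation=cv2.INTER_CUBIC)
b=cv2.resize(load("scene",1)[0][170:320,180:350],None,fx=2.1,fy=2.1,interpolation=cv2.INTER_CUBIC)
im=np.zeros((600,600,3),np.uint8); im[:270,:594]=a; im[275:275+b.shape[0],:b.shape[1]]=b
cv2.imwrite("pics/c1.png",im[:,:,::-1])
s=monitor.state();print(s['time_s'],s['tcp_pos'],s['joints'],s['force'])
for n in("top","scene"):
    p,h,w=load(n,1)
    for nm,lo,hi in(("gold",(16,110,70),(30,255,255)),("rail",(0,140,40),(6,255,255)),("blue",(105,150,50),(125,255,255))):
        m=cv2.inRange(h,np.array(lo),np.array(hi)); c,l,st_,ce=cv2.connectedComponentsWithStats(m)
        for i in range(1,c):
            q=w[l==i]
            if st_[i,4]>12 and .5<np.nanmedian(q[:,0])<.8 and abs(np.nanmedian(q[:,1])-.06)<.25: 
                print(n,nm,st_[i],[np.nanpercentile((q-S0)@RS,k,axis=0).round(3).tolist() for k in(4,96)])
E
```

```text
13.45 [0.46967112 0.054519   0.45007009] [-0.06303171 -0.25896874 -0.38318621  0.87462905  0.08702839 -0.13305633] [-0.678263    0.02452222 -0.47175606]
top gold [230 184  26  16 235] [[0.014, 0.021, 0.053], [0.053, 0.084, 0.067]]
top rail [267 170  89  11 324] [[-0.004, -0.213, 0.317], [-0.001, -0.031, 0.347]]
top rail [157 178  89  10 336] [[-0.004, 0.034, 0.319], [-0.001, 0.215, 0.347]]
top blue [ 110  130  279   28 2280] [[-0.006, -0.233, 0.569], [0.006, 0.234, 0.582]]
scene gold [268 242   9  17  32] [[0.015, 0.026, 0.06], [0.019, 0.072, 0.071]]
scene gold [250 245  18  25 124] [[0.052, 0.019, 0.057], [0.072, 0.084, 0.068]]
scene gold [240 305  15   7  39] [[0.123, 0.166, 0.041], [0.157, 0.176, 0.087]]
scene blue [ 213   50  113  231 1206] [[-0.005, -0.231, 0.579], [0.007, 0.236, 0.584]]
scene blue [235 220   9   8  21] [[0.066, -0.064, 0.073], [0.08, -0.042, 0.081]]
```

View pics/c1.png

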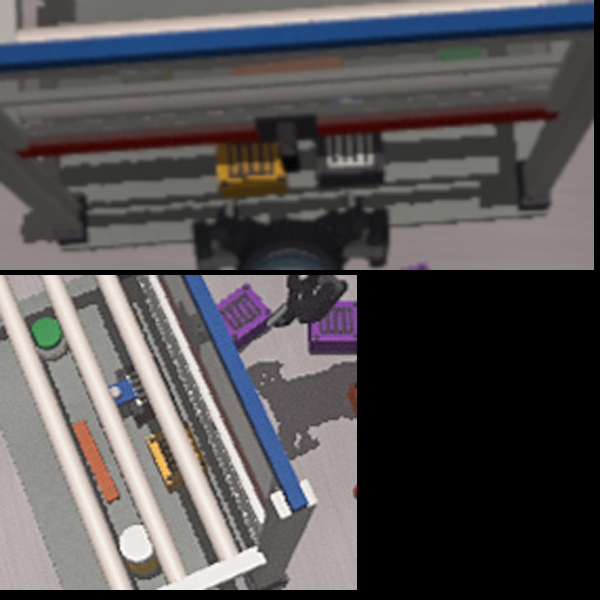

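```bash
python3 - <<'E'
from h import *
for n in("top","scene"):
    p,h,w=load(n,1); q=(w-S0)@RS
    for nm,y0,y1 in(("ins",.005,.11),("blk",-.12,-.005)):
        m=(q[...,2]>.05)&(q[...,2]<.072)&(q[...,0]>-.01)&(q[...,0]<.09)&(q[...,1]>y0)&(q[...,1]<y1)
        a=q[m]; print(n,nm,m.sum(),[np.percentile(a[:,:2],k,axis=0).round(3).tolist() for k in(2,98)])
        if n=="top":
            r=cv2.minAreaRect((a[:,:2]*1000).astype(np.float32)); print(r)
            # left/right edges per x slice
            for x in np.arange(0,.09,.01):
                s=a[abs(a[:,0]-x)<.005]; 
                if len(s)>4: print(round(x,3),s[:,1].min().round(4),s[:,1].max().round(4),s[:,2].mean().round(3))
        else:
            for x in np.arange(.0,.09,.01):
                s=a[abs(a[:,0]-x)<.005]; 
                if len(s)>4: print(round(x,3),s[:,1].min().round(4),s[:,1].max().round(4),s[:,2].mean().round(3))
    if n=="top":
        m=(h[...,2]<50)&(q[...,0]<-.02)&(q[...,0]>-.045)&(abs(q[...,1])<.02)&(q[...,2]>.3); print("handle top",np.nanmax(q[m],0))
        f=[q[v,u] for u in range(228,258) for v in [max([v for v in range(178,206) if .055<q[v,u,2]<.075 and .0<q[v,u,0]<.05 and .01<q[v,u,1]<.095] or [0])] if v]
        f=np.array(f); print("front edge fit", np.polyfit(f[:,1],f[:,0],1), f.round(3)[::4].tolist())
E
```

```text
top ins 407 [[0.013, 0.018], [0.061, 0.083]]
((37.197383880615234, 49.479923248291016), (70.31483459472656, 49.62919235229492), 89.94747924804688)
0.01 0.0148 0.0827 0.058
0.02 0.0143 0.0845 0.061
0.03 0.0169 0.0834 0.061
0.04 0.0211 0.0832 0.062
0.05 0.0211 0.0826 0.063
0.06 0.0202 0.0846 0.062
top blk 401 [[0.017, -0.087], [0.061, -0.02]]
((39.352020263671875, -53.647640228271484), (46.61319351196289, 69.64298248291016), 0.2440565824508667)
0.02 -0.0872 -0.0191 0.061
0.03 -0.0878 -0.02 0.062
0.04 -0.0885 -0.0205 0.062
0.05 -0.0866 -0.0188 0.062
0.06 -0.0871 -0.0191 0.061
handle top [-0.02015452  0.0075461   0.38148298]
front edge fit [0.02270053 0.01341421] [[0.022, 0.085, 0.056], [0.015, 0.074, 0.058], [0.014, 0.062, 0.06], [0.016, 0.051, 0.058], [0.015, 0.04, 0.061], [0.017, 0.028, 0.061], [0.015, 0.017, 0.063]]
scene ins 290 [[0.014, 0.015], [0.073, 0.085]]
0.01 0.0152 0.0831 0.062
0.02 0.0138 0.0849 0.064
0.05 0.0152 0.0854 0.064
0.06 0.015 0.0848 0.064
0.07 0.0141 0.0864 0.063
scene blk 234 [[0.017, -0.087], [0.077, -0.018]]
0.02 -0.0882 -0.0184 0.063
0.05 -0.0889 -0.0185 0.062
0.06 -0.0877 -0.0181 0.064
0.07 -0.0886 -0.0182 0.064
0.08 -0.0848 -0.0207 0.063
```

```bash
python3 - <<'E'
from k import *
from workcell import monitor
R=ori(57); A=st(-.105,.115,.44);B=st(-.068,.115,.165);C=st(.014,.115,.094);D=st(.014,.06,.094)
for t in(A,A*.5+B*.5,B,C,D): print(t.round(3),*reach(t,R))
a=rows(A,R,3); b=rows(B,R,10,a); c=rows(C,R,5,b)
E
```

```text
[0.467 0.17  0.44 ] [ 0.267 -0.197 -0.364  0.835 -0.093] 0.0
[0.485 0.172 0.302] [ 0.259 -0.112 -0.655  0.458 -0.089] 0.0
[0.503 0.174 0.165] [ 0.252  0.1   -0.865  0.035 -0.085] 0.0
[0.585 0.182 0.094] [ 0.225  0.363 -0.764 -0.128 -0.071] 0.0
[0.59  0.127 0.094] [ 0.11   0.347 -0.793 -0.145 -0.008] 0.0
max 1.54
[[-0.01,1.54,0.17,0.0,0.01,0.0],[-0.02,1.54,0.17,0.0,0.01,0.0],[-0.02,1.54,0.17,0.0,0.01,0.0]]
max 1.0
[[0.47,0.0,1.0,0.0,0.0,0.0],[0.47,0.0,1.0,0.0,0.0,0.0],[0.47,0.0,1.0,0.0,0.0,0.0],[0.47,0.0,1.0,0.0,0.0,0.0],[0.47,0.0,1.0,0.0,0.0,0.0],[0.47,0.0,1.0,0.0,0.0,0.0],[0.47,0.0,1.0,0.0,0.0,0.0],[0.47,0.0,1.0,0.0,0.0,0.0],[0.47,0.0,1.0,0.0,0.0,0.0],[0.47,0.0,1.0,0.0,0.0,0.0]]
max 0.83
[[-0.24,0.0,0.83,0.0,0.0,0.0],[-0.24,0.0,0.83,0.0,0.0,0.0],[-0.24,0.0,0.83,0.0,0.0,0.0],[-0.24,0.0,0.83,0.0,0.0,0.0],[-0.24,0.0,0.83,0.0,0.0,0.0]]
```

>>> {"name": "play_rows", "arguments": {"plan": [[[0,0.93,0.1,0,0,0],[0,0.93,0.1,0,0,0],[0,0.93,0.1,0,0,0],[0,0.93,0.1,0,0,0],[0,0.93,0.1,0,0,0]]], "jaw": 0}}

```text
time_s: 14.08
tcp_pos: [0.4652, 0.1718, 0.4378]
ee_rot: [0.283, -0.046, 0.958, 0.014]
force: [0.0, -0.2, 0.3]
gripper_width: 0.0
grasp_force: 0.0
```

>>> {"name": "play_rows", "arguments": {"plan": [[[0.47,0,1,0,0,0],[0.47,0,1,0,0,0],[0.47,0,1,0,0,0],[0.47,0,1,0,0,0],[0.47,0,1,0,0,0],[0.47,0,1,0,0,0],[0.47,0,1,0,0,0],[0.47,0,1,0,0,0],[0.47,0,1,0,0,0],[0.47,0,1,0,0,0]]]}}

```text
time_s: 15.32
tcp_pos: [0.5025, 0.1748, 0.1637]
ee_rot: [0.283, -0.046, 0.958, 0.014]
force: [0.0, 0.7, -0.0]
gripper_width: 0.0001
grasp_force: 0.0
```

```bash
python3 - <<'E'
from h import *
from workcell import monitor
s=monitor.state(); print(RS.T@(s['tcp_pos']-S0),s['joints'])
c=rows(st(.014,.115,.094),ori(57),5)
E
```

```text
[-0.06880799  0.1158534   0.16367986] [ 0.2535689   0.10194749 -0.86752436  0.03190865 -0.08481791  0.13292602]
max 0.83
[[-0.25,-0.01,0.83,0.0,0.0,0.0],[-0.25,-0.01,0.83,0.0,0.0,0.0],[-0.25,-0.01,0.83,0.0,0.0,0.0],[-0.25,-0.01,0.83,0.0,0.0,0.0],[-0.25,-0.01,0.83,0.0,0.0,0.0]]
```

>>> {"name": "play_rows", "arguments": {"plan": [[[-0.25,0,0.83,0,0,0],[-0.25,0,0.83,0,0,0],[-0.25,0,0.83,0,0,0],[-0.25,0,0.83,0,0,0],[-0.25,0,0.83,0,0,0],[0,0,0,0,0,0]]]}}

```text
time_s: 16.08
tcp_pos: [0.5851, 0.1826, 0.0937]
ee_rot: [0.283, -0.046, 0.958, 0.014]
force: [0.1, 0.3, -0.6]
gripper_width: 0.0
grasp_force: 0.0
```

>>> {"name": "play_rows", "arguments": {"plan": [[[0,-0.2,0,0,0,0],[0,-0.2,0,0,0,0],[0,-0.2,0,0,0,0],[0,-0.2,0,0,0,0],[0,-0.2,0,0,0,0],[0,-0.2,0,0,0,0]]]}}

```text
time_s: 16.82
tcp_pos: [0.5884, 0.1532, 0.0959]
ee_rot: [0.284, -0.046, 0.958, 0.015]
force: [-0.0, 4.3, 2.1]
gripper_width: -0.0004
grasp_force: 2.2
```

```bash
python3 - <<'E'
from h import *
from workcell import monitor,optics
s=monitor.state(); print(RS.T@(s['tcp_pos']-S0),s['force'])
p,d=optics.camera("top"); np.savez("top2.npz",p=p,d=d,**optics.camera_model("top"))
a=cv2.resize(p[150:230,190:330],None,fx=5,fy=5,interpolation=cv2.INTER_CUBIC); cv2.imwrite("pics/c2.png",a[:,:,::-1])
E
```

```text
[0.01471133 0.08622583 0.09590661] [-0.03954307  4.25251925  2.07885234]
```

View pics/c2.png

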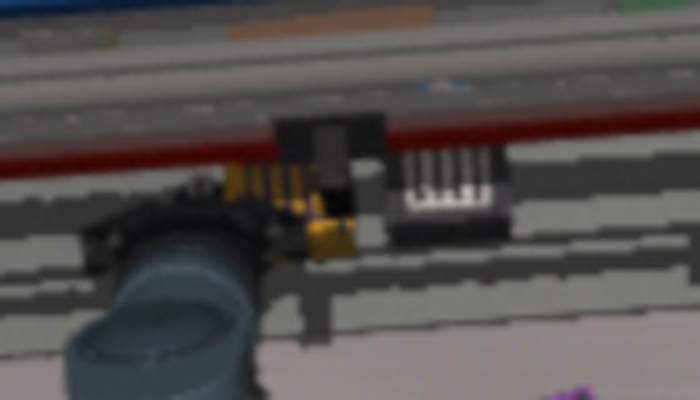

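The insert's right edge (355,235) is now close to the block's left edge (388,220), leaving a gap of about 17 mm. I'll continue gently.

>>> {"name": "play_rows", "arguments": {"plan": [[[0,-0.18,0,0,0,0],[0,-0.16,0,0,0,0],[0,-0.12,0,0,0,0],[0,0,0,0,0,0]]]}}

```text
time_s: 17.38
tcp_pos: [0.5897, 0.1412, 0.0958]
ee_rot: [0.284, -0.046, 0.958, 0.014]
force: [-0.5, 4.1, 2.6]
gripper_width: -0.0001
grasp_force: 1.8
```

>>> {"name": "play_rows", "arguments": {"plan": [[[0,-0.06,0,0,0,0],[0,-0.06,0,0,0,0],[0,0,0,0,0,0]]]}}

```text
time_s: 17.75
tcp_pos: [0.5898, 0.1387, 0.0958]
ee_rot: [0.284, -0.046, 0.958, 0.014]
force: [-0.7, 5.2, 4.1]
gripper_width: -0.0001
grasp_force: 2.5
```

>>> {"name": "play_rows", "arguments": {"plan": [[[0,-0.06,0,0,0,0],[0,-0.06,0,0,0,0],[0,0,0,0,0,0]]]}}

```text
time_s: 18.12
tcp_pos: [0.5901, 0.1358, 0.0957]
ee_rot: [0.284, -0.046, 0.958, 0.014]
force: [-0.7, 5.1, 4.2]
gripper_width: 0.0004
grasp_force: 2.5
```

>>> {"name": "play_rows", "arguments": {"plan": [[[0,-0.06,0,0,0,0],[0,0,0,0,0,0]]]}}

```text
time_s: 18.38
tcp_pos: [0.5902, 0.1343, 0.0957]
ee_rot: [0.284, -0.046, 0.958, 0.014]
force: [-1.4, 5.8, 4.0]
gripper_width: 0.0003
grasp_force: 2.6
```

>>> {"name": "play_rows", "arguments": {"plan": [[[0,-0.06,0,0,0,0],[0,0,0,0,0,0]]]}}

```text
time_s: 18.62
tcp_pos: [0.5903, 0.1335, 0.0957]
ee_rot: [0.284, -0.047, 0.958, 0.015]
force: [-0.4, 6.4, 3.8]
gripper_width: -0.0
grasp_force: 3.8
```

>>> {"name": "play_rows", "arguments": {"plan": [[[0,-0.06,0,0,0,0],[0,0,0,0,0,0]]]}}

```text
time_s: 18.88
tcp_pos: [0.5905, 0.1333, 0.0958]
ee_rot: [0.284, -0.047, 0.957, 0.017]
force: [0.8, 11.6, 2.3]
gripper_width: 0.0
grasp_force: 5.6
```

>>> {"name": "play_rows", "arguments": {"plan": [[[0,-0.06,0,0,0,0],[0,0,0,0,0,0]]]}}

```text
time_s: 19.12
tcp_pos: [0.5908, 0.133, 0.0959]
ee_rot: [0.284, -0.048, 0.957, 0.018]
force: [2.3, 15.8, 1.0]
gripper_width: 0.0003
grasp_force: 7.4
```

```bash
python3 - <<'E'
from h import *
from workcell import monitor,optics
s=monitor.state(); print(s['time_s'],RS.T@(s['tcp_pos']-S0),s['force'],s['torque'])
for n in("top","scene"):
    p,d=optics.camera(n); np.savez(n+"3.npz",p=p,d=d,**optics.camera_model(n))
    p,h,w=load(n,3); q=(w-S0)@RS
    m=(cv2.inRange(h,np.array((16,110,60)),np.array((30,255,255)))>0)&(abs(q[...,2]-.06)<.02)&(q[...,0]<.09)
    print(n,[np.nanpercentile(q[m],k,axis=0).round(4).tolist() for k in(1,99)])
    m=(q[...,2]>.055)&(q[...,2]<.072)&(q[...,0]>.012)&(q[...,0]<.085)&(q[...,1]>-.1)&(q[...,1]<.07)
    for x in np.arange(.015,.085,.01):
        s=np.sort(q[m&(abs(q[...,0]-x)<.005)][:,1]); 
        if len(s)>4: print(x.round(3),s[0].round(4),s[-1].round(4),"biggest gap",np.diff(s).max().round(4),s[np.diff(s).argmax()].round(4))
p,_,_=load("top",3); a=cv2.resize(p[150:230,190:330],None,fx=5,fy=5,interpolation=cv2.INTER_CUBIC)
p,_,_=load("scene",3); b=cv2.resize(p[200:260,220:300],None,fx=3,fy=3,interpolation=cv2.INTER_CUBIC)
im=np.zeros((590,700,3),np.uint8); im[:400]=a; im[405:585,:240]=b; cv2.imwrite("pics/c3.png",im[:,:,::-1])
E
```

```text
19.125 [0.01511421 0.0658196  0.09591127] [ 2.31276727 15.76468711  1.00612491] [2.1227381  0.06447342 1.49043305]
top [[-0.6189, -0.7063, 0.0407], [0.0562, 0.0504, 0.0791]]
0.015 -0.0867 0.0033 biggest gap 0.0029 -0.0754
0.025 -0.0872 0.0027 biggest gap 0.0027 -0.017
0.035 -0.0883 0.0213 biggest gap 0.0248 -0.0034
0.045 -0.0885 0.0679 biggest gap 0.0222 -0.0012
0.055 -0.087 0.0685 biggest gap 0.0222 -0.0021
0.065 -0.0843 0.051 biggest gap 0.0649 -0.0251
scene [[-0.6374, -0.6976, 0.0405], [0.0732, 0.0513, 0.0796]]
0.015 -0.0873 0.0563 biggest gap 0.0301 0.0262
0.025 -0.0877 0.0292 biggest gap 0.0366 -0.0075
0.045 -0.0778 0.07 biggest gap 0.0749 -0.0778
0.055 -0.0888 0.07 biggest gap 0.0032 0.0521
0.065 -0.088 0.0515 biggest gap 0.0068 -0.0644
0.075 -0.0887 0.052 biggest gap 0.0134 -0.063
```

View pics/c3.png

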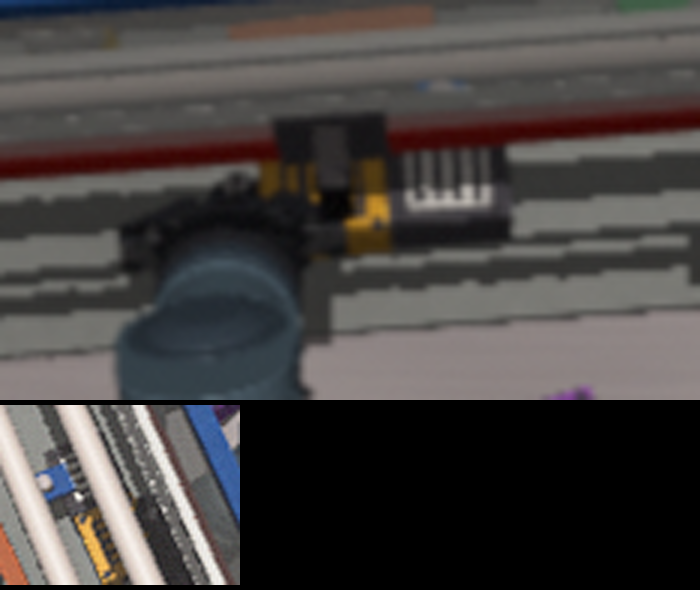

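The insert's right edge now meets the block at (390,235). Its left face is at y≈0.0515 against an expected 0.0515, and the force rose while the tool stalled, so it is seated. Backing off sideways.

>>> {"name": "play_rows", "arguments": {"plan": [[[0,0.3,0,0,0,0],[0,0.5,0,0,0,0],[0,0.9,0,0,0,0],[0,0.5,0,0,0,0],[0.25,0,-0.83,0,0,0],[0.25,0,-0.83,0,0,0],[0.25,0,-0.83,0,0,0],[0.25,0,-0.83,0,0,0],[0.25,0,-0.83,0,0,0],[0,0,0,0,0,0]]]}}

```text
time_s: 20.48
tcp_pos: [0.5021, 0.1762, 0.1659]
ee_rot: [0.284, -0.046, 0.958, 0.014]
force: [-0.8, -0.2, 0.6]
gripper_width: 0.0001
grasp_force: 0.0
```

```bash
python3 - <<'E'
from k import *
from workcell import monitor,optics
s=monitor.state(); print(s['time_s'],RS.T@(s['tcp_pos']-S0),s['force'])
for n in("top","scene"):
    p,d=optics.camera(n); np.savez(n+"4.npz",p=p,d=d,**optics.camera_model(n))
    p,h,w=load(n,4); q=(w-S0)@RS
    m=(cv2.inRange(h,np.array((16,110,60)),np.array((30,255,255)))>0)&(abs(q[...,2]-.06)<.02)&(abs(q[...,0]-.05)<.05)&(abs(q[...,1])<.1)
    print(n,[np.nanpercentile(q[m],k,axis=0).round(4).tolist() for k in(1,99)])
    m=(q[...,2]>.055)&(q[...,2]<.072)&(q[...,0]>.012)&(q[...,0]<.085)&(q[...,1]>-.1)&(q[...,1]<.07)
    for x in np.arange(.015,.085,.01):
        e=np.sort(q[m&(abs(q[...,0]-x)<.005)][:,1]); 
        if len(e)>4: print(x.round(3),e[0].round(4),e[-1].round(4),"biggest gap",np.diff(e).max().round(4),e[np.diff(e).argmax()].round(4))
p,_,_=load("top",4); a=cv2.resize(p[150:230,190:330],None,fx=5,fy=5,interpolation=cv2.INTER_CUBIC); cv2.imwrite("pics/c4.png",a[:,:,::-1])
R=ori(57); A=st(-.11,.09,.43); rows(A,R,10)
A2=st(-.11,0,.43);print(reach(A2,R)); a=rows(A2,R,4,(A,R)); rows(np.array([.517,.06,.384]),R,4,a)
E
```

```text
20.475 [-0.06906609  0.11732233  0.1658721 ] [-0.83805227 -0.18921443  0.64105458]
top [[0.0133, -0.0172, 0.0411], [0.0577, 0.0513, 0.0692]]
0.015 -0.0867 0.0509 biggest gap 0.0054 -0.0528
0.025 -0.0873 0.0501 biggest gap 0.0029 0.0027
0.035 -0.0882 0.0498 biggest gap 0.0222 -0.0034
0.045 -0.0885 0.0517 biggest gap 0.0222 -0.0012
0.055 -0.087 0.0519 biggest gap 0.0218 -0.0019
0.065 -0.0844 0.0509 biggest gap 0.0649 -0.0252
scene [[0.0151, -0.0163, 0.0492], [0.0739, 0.052, 0.0704]]
0.015 -0.0874 0.0519 biggest gap 0.006 -0.0772
0.025 -0.0887 0.0513 biggest gap 0.0147 -0.0076
0.055 -0.0889 0.0519 biggest gap 0.0027 -0.0826
0.065 -0.088 0.0521 biggest gap 0.006 -0.0561
0.075 -0.0885 0.0522 biggest gap 0.0137 -0.0732
max 0.98
[[-0.44,-0.11,-0.98,0.0,0.0,0.0],[-0.44,-0.11,-0.98,0.0,0.0,0.0],[-0.44,-0.11,-0.98,0.0,0.0,0.0],[-0.44,-0.11,-0.98,0.0,0.0,0.0],[-0.44,-0.11,-0.98,0.0,0.0,0.0],[-0.44,-0.11,-0.98,0.0,0.0,0.0],[-0.44,-0.11,-0.98,0.0,0.0,0.0],[-0.44,-0.11,-0.98,0.0,0.0,0.0],[-0.44,-0.11,-0.98,0.0,0.0,0.0],[-0.44,-0.11,-0.98,0.0,0.0,0.0]]
(array([-0.059, -0.253, -0.43 ,  0.823,  0.084]), np.float64(0.0))
max 0.9
[[0.0,-0.9,0.0,0.0,0.0,0.0],[0.0,-0.9,0.0,0.0,0.0,0.0],[0.0,-0.9,0.0,0.0,0.0,0.0],[0.0,-0.9,0.0,0.0,0.0,0.0]]
max 0.63
[[-0.12,0.0,0.63,0.0,0.0,0.0],[-0.12,0.0,0.63,0.0,0.0,0.0],[-0.12,0.0,0.63,0.0,0.0,0.0],[-0.12,0.0,0.63,0.0,0.0,0.0]]
```

View pics/c4.png

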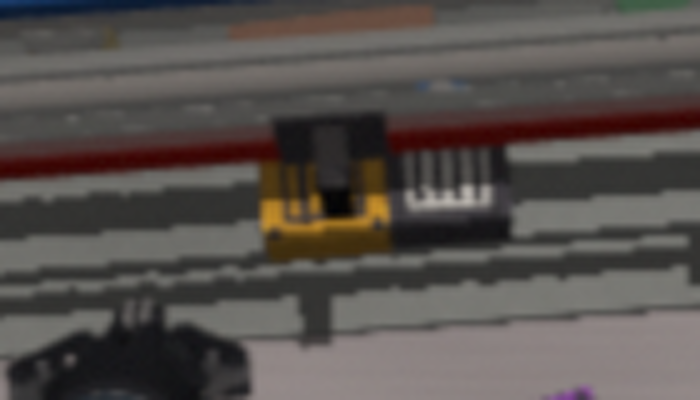

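The insert (265–388) and the block (390–510) abut at pixel x≈389, square. Their combined width measures 140 mm, as it should. Now back to the handle.

>>> {"name": "play_rows", "arguments": {"plan": [[[-0.44,-0.11,-0.98,0,0,0],[-0.44,-0.11,-0.98,0,0,0],[-0.44,-0.11,-0.98,0,0,0],[-0.44,-0.11,-0.98,0,0,0],[-0.44,-0.11,-0.98,0,0,0],[-0.44,-0.11,-0.98,0,0,0],[-0.44,-0.11,-0.98,0,0,0],[-0.44,-0.11,-0.98,0,0,0],[-0.44,-0.11,-0.98,0,0,0],[-0.44,-0.11,-0.98,0,0,0]]], "jaw": 1}}

```text
time_s: 21.82
tcp_pos: [0.4649, 0.1445, 0.4309]
ee_rot: [0.283, -0.046, 0.958, 0.014]
force: [0.3, -0.1, -0.5]
gripper_width: 0.0852
grasp_force: 0.0
```

>>> {"name": "play_rows", "arguments": {"plan": [[[0,-0.9,0,0,0,0],[0,-0.9,0,0,0,0],[0,-0.9,0,0,0,0],[0,-0.9,0,0,0,0],[0,0,0,0,0,0]]]}}

```text
time_s: 22.45
tcp_pos: [0.4737, 0.0538, 0.4299]
ee_rot: [0.283, -0.044, 0.958, 0.014]
force: [-0.0, 1.0, 0.1]
gripper_width: 0.0854
grasp_force: 0.0
```

```bash
python3 - <<'E'
from h import *
from workcell import monitor
s=monitor.state(); print(RS.T@(s['tcp_pos']-S0),s['gripper_width'])
R=ori(57); a=rows(np.array([.517,.06,.386]),R,5); rows(np.array([.517,.06,.361]),R,1,a)
E
```

```text
[-0.10897623 -0.00182     0.42994245] 0.08541546288093849
max 0.49
[[-0.1,0.02,0.49,0.0,0.0,-0.01],[-0.1,0.02,0.49,0.0,0.0,-0.01],[-0.1,0.02,0.49,0.0,0.0,-0.01],[-0.1,0.02,0.49,0.0,0.0,-0.01],[-0.1,0.02,0.49,0.0,0.0,-0.01]]
max 0.84
[[0.54,0.0,0.84,0.0,0.0,0.0]]
```

>>> {"name": "play_rows", "arguments": {"plan": [[[-0.1,0.02,0.49,0,0,0],[-0.1,0.02,0.49,0,0,0],[-0.1,0.02,0.49,0,0,0],[-0.1,0.02,0.49,0,0,0],[-0.1,0.02,0.49,0,0,0],[0,0,0,0,0,0]]]}}

```text
time_s: 23.2
tcp_pos: [0.5163, 0.0621, 0.3848]
ee_rot: [0.283, -0.046, 0.958, 0.014]
force: [-1.0, 0.2, 0.0]
gripper_width: 0.0855
grasp_force: 0.0
```

>>> {"name": "play_rows", "arguments": {"plan": [[[0,0,0,0,0,0],[0,0,0,0,0,0],[0,0,0,0,0,0],[0,0,0,0,0,0],[0,0,0,0,0,0],[0,0,0,0,0,0]]], "jaw": 0}}

```text
time_s: 23.95
tcp_pos: [0.5163, 0.0605, 0.3865]
ee_rot: [0.284, -0.045, 0.958, 0.012]
force: [-2.2, -3.6, 1.2]
gripper_width: 0.0143
grasp_force: 60.4
```

```bash
python3 - <<'E'
from k import *
from workcell import monitor
s=monitor.state(); print(s['tcp_pos'],s['force'],s['grasp_force'])
for p in (57,59,62): print(p,*reach(np.array([.518,.06,.08]),ori(p)))
R=q2r(s['ee_rot']); rows(s['tcp_pos']-[0,0,.25],R,10)
E
```

```text
[0.51632057 0.06049335 0.38652793] [-2.17183271 -3.5792565   1.18996374] 60.37033867207356
57 [-0.04   0.261 -1.009 -0.271  0.074] 0.0
59 [-0.038  0.259 -0.975 -0.201  0.069] 0.0
62 [-0.034  0.261 -0.925 -0.1    0.061] 0.0
max 0.84
[[0.55,0.0,0.84,0.0,0.0,0.0],[0.55,0.0,0.84,0.0,0.0,0.0],[0.55,0.0,0.84,0.0,0.0,0.0],[0.55,0.0,0.84,0.0,0.0,0.0],[0.55,0.0,0.84,0.0,0.0,0.0],[0.55,0.0,0.84,0.0,0.0,0.0],[0.55,0.0,0.84,0.0,0.0,0.0],[0.55,0.0,0.84,0.0,0.0,0.0],[0.55,0.0,0.84,0.0,0.0,0.0],[0.55,0.0,0.84,0.0,0.0,0.0]]
```

>>> {"name": "play_rows", "arguments": {"plan": [[[0.27,0,0.42,0,0,0],[0.55,0,0.84,0,0,0],[0.55,0,0.84,0,0,0],[0.55,0,0.84,0,0,0],[0.55,0,0.84,0,0,0],[0.55,0,0.84,0,0,0],[0.55,0,0.84,0,0,0],[0.55,0,0.84,0,0,0],[0.55,0,0.84,0,0,0],[0.55,0,0.84,0,0,0]]]}}

```text
time_s: 25.2
tcp_pos: [0.5162, 0.0605, 0.1479]
ee_rot: [0.285, -0.045, 0.958, 0.012]
force: [-2.1, -6.1, 4.2]
gripper_width: 0.0146
grasp_force: 60.7
```

```bash
python3 - <<'E'
from h import *
from workcell import monitor
s=monitor.state(); print(s['tcp_pos'],s['force'],s['joints'])
rows(np.array([.5165,.0605,s['tcp_pos'][2]-.05]),ori(57),5)
E
```

```text
[0.51623454 0.06052308 0.14789726] [-2.06944468 -6.09238409  4.22862946] [-0.0371598   0.1003841  -0.93090659 -0.03474461  0.06876507 -0.11017329]
max 0.34
[[0.22,0.0,0.34,-0.01,0.0,0.0],[0.22,0.0,0.34,-0.01,0.0,0.0],[0.22,0.0,0.34,-0.01,0.0,0.0],[0.22,0.0,0.34,-0.01,0.0,0.0],[0.22,0.0,0.34,-0.01,0.0,0.0]]
```

>>> {"name": "play_rows", "arguments": {"plan": [[[0.22,0,0.34,0,0,0],[0.22,0,0.34,0,0,0],[0.22,0,0.34,0,0,0],[0.22,0,0.34,0,0,0],[0.22,0,0.34,0,0,0],[0,0,0,0,0,0]]]}}

```text
time_s: 25.95
tcp_pos: [0.5163, 0.0605, 0.0966]
ee_rot: [0.284, -0.045, 0.958, 0.012]
force: [9.9, -5.0, -13.3]
gripper_width: 0.0148
grasp_force: 58.9
```

>>> {"name": "play_rows", "arguments": {"plan": [[[0.11,0,0.17,0,0,0],[0.11,0,0.17,0,0,0],[0,0,0,0,0,0]]]}}

```text
time_s: 26.32
tcp_pos: [0.5163, 0.0605, 0.0869]
ee_rot: [0.284, -0.045, 0.958, 0.012]
force: [3.6, -5.3, -6.3]
gripper_width: 0.0148
grasp_force: 60.1
```

>>> {"name": "play_rows", "arguments": {"plan": [[[0.05,0,0.07,0,0,0],[0.05,0,0.07,0,0,0],[0,0,0,0,0,0]]]}}

```text
time_s: 26.7
tcp_pos: [0.5162, 0.0606, 0.0864]
ee_rot: [0.287, -0.045, 0.957, 0.012]
force: [-33.1, -9.2, 49.7]
gripper_width: 0.0148
grasp_force: 68.6
```

>>> {"name": "play_rows", "arguments": {"plan": [[[0.05,0,0.07,0,0,0],[0.05,0,0.07,0,0,0],[0,0,0,0,0,0]]]}}

```text
time_s: 27.08
tcp_pos: [0.5173, 0.0607, 0.0838]
ee_rot: [0.289, -0.045, 0.956, 0.012]
force: [-39.5, -7.6, 64.3]
gripper_width: 0.0145
grasp_force: 75.4
```

Firmly on the sill. Relax, open and retreat.

>>> {"name": "play_rows", "arguments": {"plan": [[[-0.06,0,-0.1,0,0,0],[-0.06,0,-0.08,0,0,0],[0,0,0,0,0,0]]]}}

```text
time_s: 27.45
tcp_pos: [0.5175, 0.0606, 0.0852]
ee_rot: [0.286, -0.045, 0.957, 0.012]
force: [1.7, -4.1, 0.5]
gripper_width: 0.0142
grasp_force: 65.4
```

>>> {"name": "play_rows", "arguments": {"plan": [[[0,0,0,0,0,0],[0,0,0,0,0,0],[0,0,0,0,0,0],[0,0,0,0,0,0],[-0.1,0,-0.4,0,0,0],[-0.17,0,-0.5,0,0,0],[-0.17,0,-0.5,0,0,0],[-0.4,0,-0.8,0,0,0],[-0.4,0,-0.8,0,0,0],[-0.4,0,-0.8,0,0,0]]], "jaw": 1}}

```text
time_s: 28.7
tcp_pos: [0.4976, 0.0604, 0.1871]
ee_rot: [0.284, -0.046, 0.958, 0.014]
force: [-0.6, 0.2, -0.0]
gripper_width: 0.0852
grasp_force: 0.0
```

>>> {"name": "play_rows", "arguments": {"plan": [[[-0.4,0,-0.8,0,0,0],[-0.4,0,-0.9,0,0,0],[-0.4,0,-0.9,0,0,0],[0,0,-0.9,0,0,0],[0,0,-0.9,0,0,0],[0,0,0,0,0,0],[0,0,0,0,0,0]]]}}

```text
time_s: 29.58
tcp_pos: [0.4633, 0.0569, 0.2941]
ee_rot: [0.284, -0.046, 0.958, 0.014]
force: [0.5, -0.6, 0.1]
gripper_width: 0.0858
grasp_force: 0.0
```

```bash
python3 - <<'E'
from h import *
from workcell import monitor,optics
s=monitor.state(); print(s['time_s'],s['tcp_pos'],s['force'])
p,d=optics.camera("top"); np.savez("top5.npz",p=p,d=d,**optics.camera_model("top"))
for k in(0,5):
    p,h,w=load("top",k); q=(w-S0)@RS
    m=(cv2.inRange(h,np.array((0,140,40)),np.array((6,255,255)))>0)&(abs(q[...,0])<.02)&(abs(q[...,1])<.23)
    print(k,"rail z",np.nanpercentile(q[m],[4,50,96],axis=0)[:,2].round(4))
    m=(h[...,2]<50)&(q[...,0]<-.02)&(q[...,0]>-.045)&(abs(q[...,1])<.02)&(q[...,2]<.15); print("handle top",np.nanmax(q[m][:,2]) if m.any() else None)
a=cv2.resize(p[130:230,150:370],None,fx=3.5,fy=3.5,interpolation=cv2.INTER_CUBIC); cv2.imwrite("pics/c5.png",a[:,:,::-1])
E
```

```text
29.575 [0.46327207 0.05694598 0.29405414] [ 0.48889689 -0.595554    0.10885486]
0 rail z [0.0381 0.0575 0.0729]
handle top 0.10917974083014398
5 rail z [0.0159 0.0347 0.0501]
handle top 0.08672793550493561
```

View pics/c5.png

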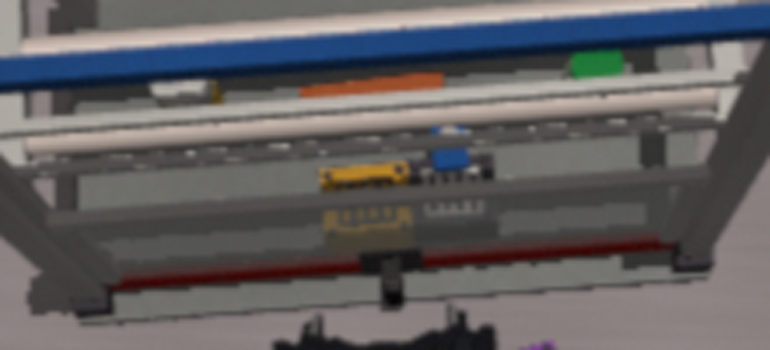

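The sash is on the sill: the rail is 22 mm below its starting height and its lower edge measures about 0.014. The insert (320–408) still abuts the block (410–495), and the gripper is clear.

```bash
python3 -c "
from workcell import close_job
print(close_job())"
```

```text
the job is handed in; nothing more can be done
None
```

The job is handed in, with no verdict shown yet: by my measurements the sash went to its top stop, the gold insert sits tight and square against the steel block, the sash is shut on the sill, and the gripper is clear.

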